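# Lock the pasta roller's crank with its drop pin

## Robot

A 6-joint arm with a two-finger parallel gripper is mounted at the origin on a cart in front of the work surface, level with it; the furniture and walls round the work are solid. World frame = base frame: x ahead of the robot, y to its left, z up, the work surface at z = 0. Lengths are in m, angles in rad, forces in N, time in s.
With the tool pointing down it reaches from about 0.325 to 0.775 m from the base axis. Payload 5.5 kg.
Tool frame: the origin (TCP) lies at the very end of the fingers, on their centre line; the grasp point (between the pads) lies 19 mm behind it; z points along the fingers, y is the line along which they close (so a half turn about z gives the same grasp; the last joint's range is limited). The gripper opens to 85 mm and grips with 20 to 120 N. Pads are 22 mm wide; open, the fingers measure 114 mm over their backs; the gripper's body (76 mm by 85 mm) begins 54 mm behind the grasp point. The pads swing forward as they close: fully open they stand 13 mm farther back than shut.
Start: joints at [-1.192, 0.091, 1.231, -0, 1.82, -0.057], TCP at [0.253, -0.544, 0.231] pointing down, gripper open.
Joint ranges: [-2.87, 2.87], [-0.86, 2.18], [0.17, 2.46], [-1.51, 4.65], [0.06, 2.69], [-2.65, 2.65]. Speed limits (rad/s): [2.57, 2.57, 3.01, 3.14, 3.14, 3.14].

## Interface

Orientations are given as a unit quaternion [x, y, z, w].
In Python, from workcell import manip gives the robot as it stands. The module is installed in compiled form; this text tells all that it offers.
- The arm moves only by the tool play_rows, never from a script. Its argument "increments" is a list of rows, each a list of 2 entries, a list of its own where there are three numbers: the shift along the tool's x, y, z in units of 0.025 m (1.0 is 0.025 m), then the turn about the tool's z in units of 0.08 rad (1.0 is 0.08 rad). In form: [[[dx, dy, dz], roll], ...]. A call has 1 to 10 rows; each row shifts and turns the commanded pose from where the row before left it, along the tool's axes as they then stand; what a row does not reach is not made up. A row lasts 1/12 s, in which the tool goes at most 41.7 mm and 7.16 degrees, less where a joint would pass 70% of its speed; a pose out of reach is approached as far as the arm can. A call with a number of a shift or a turn outside -1 to 1 is refused whole. A call with a gripper value outside its range is refused whole. "claw" is the finger opening in mm, from 0 to 85.4, set as the call begins (left out, the last holds). The fingers move at their own pace and stop on an object; "newtons" is the grip in N (left out, the last holds). Time passes only in rows, so rows that do not move let the fingers close. It gives the time, the measured TCP pose, the force, the opening and the grip force at its end, in the units of the state.
- manip.get_obs(): the state, without advancing time (a new reading comes with each control period).
- manip.camera(name): name is "scene" or "top"; returns (picture, depth): 384x512x3 uint8, red, green, blue; 384x512 float32, m along the optical axis (not along the pixel's ray), 0 where there is no reading.
- manip.camera_info(name): a dict with "intrinsics" (3x3 intrinsics, pixels), "dist_coeffs" ([k1, k2, p1, p2, k3] as OpenCV has them; the pictures are not rectified), "eye" and "orientation" of the camera in the world. Camera axes: x right, y down, z forward; pixel columns grow to the right and rows downward; lengths in m; the calibration is good to about 2 mm. A picture is of the moment at which its call begins. camera_info takes no time and is no camera call.
- manip.close_job(): hands the job in; it is judged then, once.
The state is a dict: "time": time; "joints": joint angles; "qd": joint speeds; "effort": joint torques, N m; "eef_pos": TCP position; "tool_rot": TCP orientation; "contact_force": force on the tool from outside, world axes, zero at the start; "ft_torque": the same for the moment, N m; "opening": finger opening in m; "finger_force": force on a finger pad.
Only numpy, scipy, OpenCV 4.12 (cv2) and the standard library are available. Lean on these libraries where they do the work, as an engineer would, in place of code of your own. Each camera call takes 0.05 s, during which the arm holds its last target. There are 200 camera calls.

## Task

Lock the pasta roller so that its crank cannot turn: take the lock pin out of its wooden stand, set it in the bush on top of the lock block so that it stands there by itself, and let go. Then gently turn the crank away from you until you feel it stop against the pin's tip, which is where the shaft's hidden cross-hole lies under the pin; do not force it there. Last, press the pin down through the shaft until it is fully home, its flange on the bush, and leave it there without disturbing the other things on the worktop.

Things in the scene. Friction and masses are not known exactly. Their poses are not given: they have to be found in the camera images.
- machine: Steel pasta roller fixed to the worktop. Origin on the worktop right below the vertical pin hole; at yaw 0 x points away from the robot, y along the rollers (to +y), z up. Base 116 (x) by 215 mm (y, -30 to +185), rollers to 90 mm high, left cheek 107 mm high. Lock block 56 (x) by 50 mm, 100 mm high, with a round bush up to 36 mm across on top.
- bush_mouth (a point): Centre of the bush's flared mouth, 135 mm above the worktop; vertical hole 11.8 mm across, 20 mm at the mouth. A pin set in it stops on a tight sleeve with its tip 82 mm high, just above the hidden hub of the crank's shaft (axis 70 mm high). The hub has one 13 mm cross-hole, upright at a crank angle that differs each time, between -0.6 and +0.6 rad from upright.
- crank: The crank and shaft, on the -y side. Origin on the shaft's axis, 70 mm over the machine's origin. Its y axis is the machine's y and the axis of rotation; z points along the arm. Positive turn about y (pitch) swings the arm from upright away from the robot; stops at +-1.25 rad. At the start it leans 0.85 to 1.05 rad towards the robot. It turns stiffly (1 to 2 N at the knob) and stays where left.
- crank_knob (a point): Centre of the crank's round black knob, a bar 16 mm thick and 46 mm long along the crank's y axis, 60 mm from the shaft's axis, 103 mm to the -y side of the pin hole; it spins freely. Take it from above, fingers across the bar, and follow its arc. When the hole is under the pin, its raised far lip stops the crank dead against the pin's tip; more than about 12 N at the knob is then forcing it.
- pin: The loose steel lock pin, 135 mm long, about 90 g, upright in its stand at the start. Origin at the centre of its flat tip, z axis up to the head. Shank 10 mm in diameter and 101 mm long; then a flange 25 mm across and 4 mm thick; then a round grip 16 mm in diameter and 30 mm long.
- pin_grip (a point): Centre of the pin's round grip, on its axis, 120 mm above the tip, 15 mm below its top. Height: 202 mm when set in the bush; this does not change as the crank turns. With the hole under it the pin can be pressed down, taking 8 to 14 N, to 154 mm, where the flange meets the bush (the crank may swing back by up to 0.1 rad as the pin goes in). Away from the hole it stops within 2 mm.
- pin_stand: Fixed block of wood, 60 x 60 x 60 mm, with a round hole from above, 52 mm deep, in which the pin stands (tip 8 mm above the worktop). Origin at the centre of its underside.
- egg_timer: Bystander: egg timer 62 mm across, 60 mm high, loose. Origin at the centre of its underside.
- garlic_bulb: Bystander: loose garlic bulb, about 50 mm across. Origin at the centre of its underside.
- mug: Bystander: green mug, 94 mm high, loose. Origin at the centre of its underside.
- small_cup: Bystander: small cup, 55 mm high, loose. Origin at the centre of its underside.

How it is judged:
By the outcome, as a careful person would: the job done as asked, in the order asked, and still so for the second after the job is handed in, with the robot touching nothing.
It also fails if it takes over 72 s, if anything falls off the work surface, if the arm or the gripper's body presses on something with over 40 N, if the wrist force passes 120 N, or if a joint passes its speed limit or range.

## Working session

There is one attempt and no reset: what is moved stays moved. The work goes in short steps, Python scripts to look and compute and a tool call to move; the robot and the scene stay as the last step left them, time stands still between calls to the robot, and variables do not carry over. Pictures are saved under pics/ and viewed, at most 10 in all, crops included, and the job is handed in when it is done.

Besides the shell and the picture viewer there is one more tool, called after "Emit:" as name(argument=value, ...) on one line, values as JSON. play_rows: Moves the arm, as the interface text tells. Shifts and turns lie within -1 to 1; 1 stands for 0.025 m of shift or 0.08 rad of turn. Its arguments: {"type":"object","properties":{"increments":{"type":"array","items":{"type":"array"}},"claw":{"type":"number"},"newtons":{"type":"number"}},"required":["increments"]}

```bash
mkdir -p pics; cat > h.py <<'E'
import numpy as np, cv2
from scipy.spatial.transform import Rotation as R
from workcell import manip
def cam(n):
    p,d=manip.camera(n); i=manip.camera_info(n); return p,d,i
def ray(i,uv):
    K=np.array(i["intrinsics"]);D=np.array(i["dist_coeffs"])
    q=cv2.undistortPoints(np.array(uv,float).reshape(-1,1,2),K,D).reshape(-1,2)
    Rm=R.from_quat(i["orientation"]).as_matrix()
    return np.array(i["eye"]), np.c_[q,np.ones(len(q))]@Rm.T
def plane(i,uv,z):
    e,d=ray(i,uv); return e+d*((z-e[2])/d[:,2])[:,None]
def cloud(d,i):
    v,u=np.mgrid[:d.shape[0],:d.shape[1]]
    e,r=ray(i,np.c_[u.ravel(),v.ravel()]); return (e+r*d.reshape(-1,1)).reshape(d.shape+(3,))
E
python3 - <<'E'
from h import *
for n in("scene","top"):
    p,d,i=cam(n); print(n,i); cv2.imwrite(f"pics/{n}0.png",cv2.resize(p[...,::-1],None,fx=1.5,fy=1.5)); np.savez(f"/tmp/{n}0.npz",p=p,d=d)
print(manip.get_obs())
E
```

```text
scene {'intrinsics': array([[413.01081598,   0.        , 245.02409266],
       [  0.        , 413.01081598, 185.18596161],
       [  0.        ,   0.        ,   1.        ]]), 'dist_coeffs': array([0.00795242, 0.        , 0.        , 0.        , 0.        ]), 'eye': array([-0.15230707,  0.44111179,  1.00369249]), 'orientation': array([-0.47813005,  0.80603959, -0.30030321,  0.17751005])}
top {'intrinsics': array([[496.42154411,   0.        , 254.64448552],
       [  0.        , 496.42154411, 203.27538162],
       [  0.        ,   0.        ,   1.        ]]), 'dist_coeffs': array([-0.00735333,  0.        ,  0.        ,  0.        ,  0.        ]), 'eye': array([0.40407477, 0.06423901, 1.3740158 ]), 'orientation': array([-0.70279989,  0.70930594, -0.04226676,  0.03421868])}
{'time': 0.1, 'joints': array([-1.19167697e+00,  9.18242649e-02,  1.23176852e+00, -2.39733775e-05,
        1.81980113e+00, -5.66922641e-02]), 'qd': array([ 0.00095621, -0.00237295, -0.00256545,  0.000889  , -0.0009523 ,
       -0.00134549]), 'effort': array([ 4.75711291e-03, -4.60219002e+01, -4.19217968e+01,  3.58731759e-04,
        1.05888862e-02,  5.93358749e-07]), 'eef_pos': array([ 0.25319003, -0.54368494,  0.23023785]), 'tool_rot': array([ 9.76352563e-01,  2.16182470e-01, -1.56035043e-04, -8.87089118e-04]), 'contact_force': array([ 0.60282771, -0.11368646, -0.25885016]), 'ft_torque': array([ 0.04700189, -0.04464207,  0.00956758]), 'finger_force': 0.0, 'opening': 0.08550891232606993}
```

View pics/scene0.png

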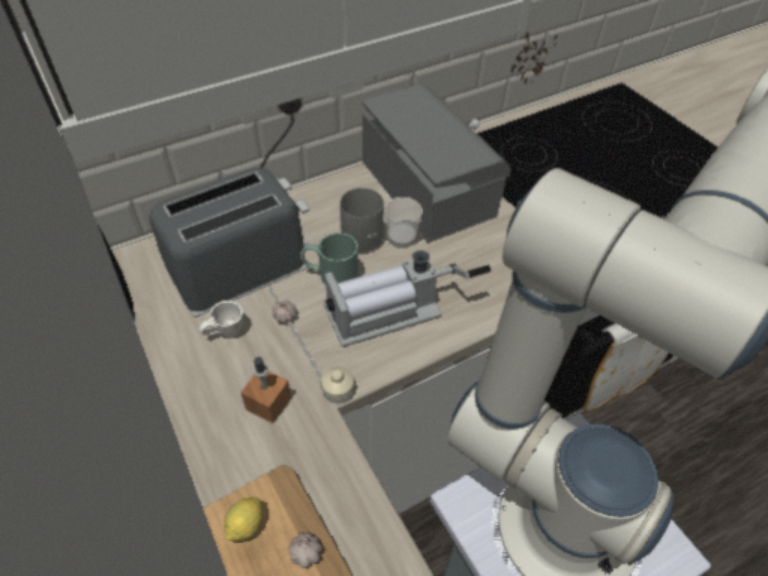

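View pics/top0.png

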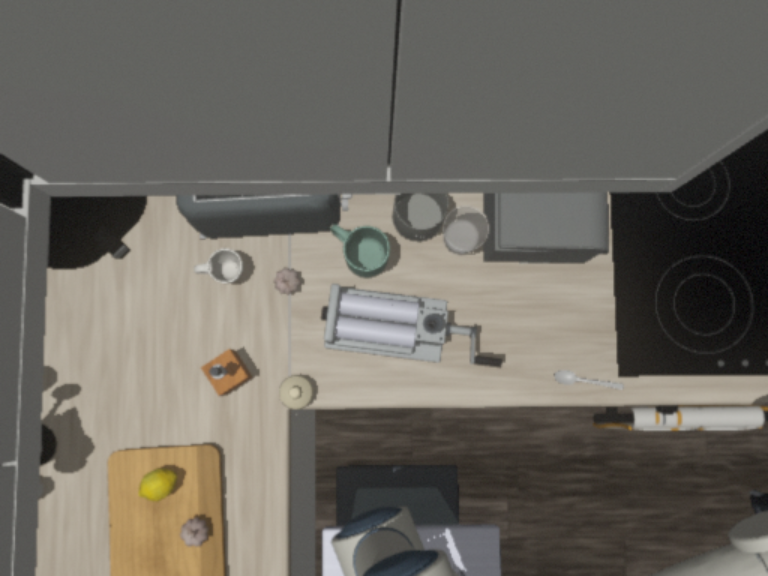

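The scene view shows the pin in its orange stand at about (262,385) and the machine at (385,295). In the top view the pin head is at (217,371), the stand at (226,372), the bush at (434,322) and the knob at (488,359), all in the 1.5x pictures.

```bash
python3 - <<'E'
from h import *
for n in("top","scene"):
    f=np.load(f"/tmp/{n}0.npz");p,d=f["p"],f["d"];i=manip.camera_info(n);P=cloud(d,i)
    def blob(name,c,r,lo,hi,m=None):
        c=np.array(c)/1.5; v,u=np.mgrid[:384,:512]
        k=(abs(u-c[0])<r)&(abs(v-c[1])<r)&(d>0)&(P[...,2]>lo)&(P[...,2]<hi)
        if m is not None:k&=m
        q=P[k]; print(n,name,len(q),"med",np.median(q,0).round(4) if len(q) else "", "min",q.min(0).round(3),"max",q.max(0).round(3)) if len(q) else print(n,name,0)
        return q
    T=n=="top"
    hsv=cv2.cvtColor(p,cv2.COLOR_RGB2HSV); orange=(hsv[...,1]>130)&(hsv[...,0]<14)
    blob("pinhead",(217,371) if T else (260,365),14,.12,.16)
    q=blob("stand",(226,372) if T else (266,393),30,.05,.066,orange)
    if len(q)>10: print(cv2.minAreaRect((q[:,:2]*1000).astype(np.float32)))
    q=blob("bush",(434,322) if T else (420,260),12,.125,.145)
    if len(q)>5: print("circ",cv2.minEnclosingCircle((q[:,:2]*1000).astype(np.float32)))
    q=blob("block",(434,322) if T else (425,280),30,.09,.108)
    q=blob("cheek",(332,320) if T else (340,300),20,.095,.12)
    q=blob("knob",(488,359) if T else (480,270),16,.07,.15,hsv[...,2]<75)
    if len(q)>5: print(cv2.minAreaRect((q[:,:2]*1000).astype(np.float32)))
    q=blob("rollers",(377,320) if T else (377,290),40,.08,.094)
    for nm,a,b in (("timer",(296,392),(338,384)),("garlic",(287,281),(285,312)),("mug",(366,250),(338,258)),("cup",(227,266),(228,319))): blob(nm,a if T else b,24,.015,.12)
    if T:
        print("cabinet z",np.median(P[:100,200:300].reshape(-1,3),0),P[123,150:400:60])
E
```

```text
top pinhead 41 med [0.4316 0.3263 0.1418] min [0.424 0.32  0.123] max [0.437 0.336 0.148]
top stand 3 med [0.4174 0.3222 0.0594] min [0.394 0.295 0.052] max [0.444 0.33  0.063]
top bush 122 med [ 0.5074 -0.0341  0.1339] min [ 0.491 -0.049  0.125] max [ 0.524 -0.019  0.141]
circ ((506.9030456542969, -33.698062896728516), 16.88475227355957)
top block 395 med [ 0.4961 -0.0264  0.0992] min [ 0.438 -0.115  0.09 ] max [0.544 0.036 0.108]
top cheek 217 med [0.5248 0.1357 0.1055] min [0.482 0.125 0.097] max [0.567 0.149 0.115]
top knob 86 med [ 0.4457 -0.1291  0.1098] min [ 0.438 -0.152  0.101] max [ 0.454 -0.108  0.117]
((445.2484436035156, -130.03536987304688), (44.15278244018555, 13.067770957946777), 82.64921569824219)
top rollers 1378 med [0.5227 0.0611 0.0866] min [ 0.474 -0.04   0.08 ] max [0.622 0.155 0.094]
top timer 418 med [0.3953 0.203  0.0412] min [0.366 0.175 0.021] max [0.425 0.235 0.064]
top garlic 250 med [0.5935 0.2205 0.0333] min [0.525 0.152 0.017] max [0.623 0.246 0.09 ]
top mug 622 med [0.6706 0.0847 0.0719] min [0.577 0.013 0.015] max [0.71  0.139 0.117]
top cup 542 med
[... 906 characters left out ...]
477 0.123 0.095] max [0.579 0.149 0.111]
scene knob 60 med [ 0.439  -0.127   0.1093] min [ 0.431 -0.149  0.103] max [ 0.447 -0.107  0.114]
((440.0666809082031, -128.09332275390625), (43.120582580566406, 13.19177532196045), 80.67391967773438)
scene rollers 1119 med [0.5218 0.0621 0.0867] min [ 0.47 -0.07  0.08] max [0.683 0.154 0.094]
scene timer 403 med [0.3824 0.2086 0.0403] min [0.36  0.176 0.015] max [0.419 0.235 0.064]
scene garlic 284 med [0.5943 0.2283 0.0311] min [0.569 0.194 0.015] max [0.686 0.26  0.055]
scene mug 1480 med [0.6507 0.073  0.073 ] min [ 0.505 -0.026  0.015] max [0.735 0.142 0.111]
scene cup 973 med [0.6744 0.3354 0.0424] min [0.587 0.233 0.015] max [0.687 0.389 0.104]
```

```bash
python3 - <<'E'
import cv2,numpy as np
p=np.load("/tmp/top0.npz")["p"][...,::-1]
a=cv2.resize(p[180:270,205:345],None,fx=5,fy=5,interpolation=cv2.INTER_CUBIC); cv2.imwrite("pics/c1.png",a)
E
```

```text
(no output)
```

View pics/c1.png

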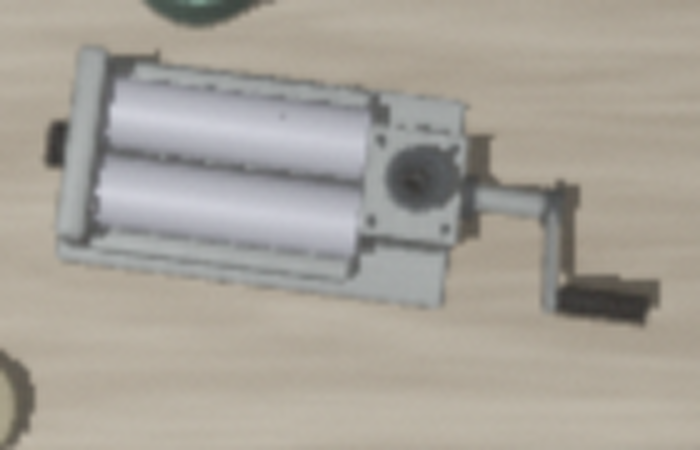

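The crop shows the bush at crop (420,180), the crank leaning towards the robot and the knob at (605,302). The numbers agree with a yaw of about -0.13 and a crank angle of about -1.0. I'll refine the pin and bush while turning the tool.

```bash
python3 - <<'E'
from h import *
E={}
for n in("top","scene"):
    f=np.load(f"/tmp/{n}0.npz");p,d=f["p"],f["d"];i=manip.camera_info(n);P=cloud(d,i)
    for nm,c,z0,zr in (("pin",(.429,.327),.127,.143),("bush",(.507,-.034),.127,.135)):
        k=(np.hypot(P[...,0]-c[0],P[...,1]-c[1])<.028)&(d>0)&(P[...,2]>z0)
        m=k.astype(np.uint8);ct=max(cv2.findContours(m,0,2)[0],key=cv2.contourArea);(u,v),r=cv2.minEnclosingCircle(ct)
        vv,uu=np.nonzero(k); top=P[k&(P[...,2]>zr-.004)]
        print(n,nm,(round(u,1),round(v,1),round(r,1)),"plane",plane(i,[(u,v)],zr).round(4)[0],"centroid",plane(i,[(uu.mean(),vv.mean())],zr).round(4)[0],"topmean",top.mean(0).round(4))
    if n=="scene": pass
    # dark mouth
    c=(288,216) if n=="top" else (280,172)
    g=cv2.cvtColor(p,cv2.COLOR_RGB2GRAY); s=g[c[1]-9:c[1]+10,c[0]-10:c[0]+11]; print(s)
    for z in(.135,):
        k=np.zeros_like(g,bool);k[c[1]-9:c[1]+10,c[0]-10:c[0]+11]=s<55
        vv,uu=np.nonzero(k); 
        if len(uu): print(n,"dark",uu.mean(),vv.mean(),len(uu),plane(i,[(uu.mean(),vv.mean())],z).round(4))
    q=P[(d>0)&(P[...,2]>.08)&(P[...,2]<.094)&(abs(P[...,1]-.055)<.07)&(abs(P[...,0]-.52)<.07)]
    # roller axis direction: ridge edges
    print(cv2.minAreaRect((q[:,:2]*1000).astype(np.float32)))
E
```

```text
top pin (142.5, 247.0, 3.6) plane [0.4317 0.3272 0.143 ] centroid [0.4309 0.3269 0.143 ] topmean [0.4312 0.3281 0.1426]
top bush (287.9, 215.6, 6.7) plane [ 0.5068 -0.0336  0.135 ] centroid [ 0.5069 -0.0341  0.135 ] topmean [ 0.5073 -0.0341  0.1348]
[[170 162 123 110 151 164 164 165 163 165 164 160 158 163 163 163 152 153
  150 140 119]
 [171 162 132 108 147 163 164 162 158 157 153 150 149 152 154 162 159 151
  149 157 125]
 [164 162 158 136 157 163 156 150 129 124 106 100 102 105 110 144 138 112
  111 152 122]
 [163 162 164 163 163 156 130 105  95  94  90  89  89  88  88  99  98  96
  121 153 116]
 [157 161 166 165 159 130 102  87  86  84  84  83  88  88  91  91  91 102
  149 155 114]
 [157 162 166 165 146 108  89  84  79  80  79  80  79  83  89  91  88 101
  142 146 111]
 [156 164 166 164 126  97  86  77  72  72  74  74  81  84  87  94  89  91
  107 136 109]
 [160 166 167 160 116  90  79  73  68  68  73  68  76  83  85  90  89  92
   98 128 100]
 [160 166 165 151 112  88  78  75  68  72  79  74  70  78  84  88  91  90
   95 104  78]
 [159 164 165 153 111  88  77  70  58  57  65  73
[... 2366 characters left out ...]
153 148 119  57  37  36  40  41  38  37  38  53  68  95 127
  152 148 150]
 [142 147 153 156 150 120  54  40  38  38  37  39  36  39  53  69  83 121
  151 148 153]
 [128 148 152 154 151 120  60  45  48  46  42  37  40  36  57  75  97 133
  149 150 153]
 [111 134 150 156 153 121  68  48  46  48  45  44  42  43  63  83 119 148
  148 140 144]
 [116 118 146 155 151 139 100  62  50  48  46  50  49  59  90 112 133 150
  146 133 132]
 [141 109 130 151 154 152 134 103  77  64  67  74  84 109 132 149 149 143
  127 125 138]]
scene dark 280.1666666666667 176.24074074074073 54 [[ 0.4876 -0.0233  0.135 ]]
((514.6842651367188, 52.740257263183594), (141.8094940185547, 78.58338165283203), 83.63440704345703)
```

Emit:
play_rows(increments=[[[0,0,-0.3],-1],[[0,0,-0.3],-1],[[0,0,-0.3],-1],[[0,0,-0.3],-1],[[0,0,0],-1],[[0,0,0],-1],[[0,0,0],-1],[[0,0,0],-1],[[0,0,0],-1],[[0,0,0],-1]], claw=60, newtons=60)

```text
time: 0.93
eef_pos: [0.2532, -0.5438, 0.2606]
tool_rot: [0.814, 0.581, 0.0, -0.001]
contact_force: [0.4, 0.8, 0.8]
opening: 0.0601
finger_force: 0.0
```

Emit:
play_rows(increments=[[[0,0,0],-0.9],[[0,0,0],-0.9],[[0,0,0],-0.8],[[1,0.1,0],0],[[1,0.1,0],0],[[1,0.1,0],0],[[1,0.1,0],0],[[1,0.1,0],0],[[1,0.1,0],0],[[1,0.1,0],0]])

```text
time: 1.77
eef_pos: [0.2928, -0.3713, 0.2607]
tool_rot: [0.751, 0.661, 0.0, -0.0]
contact_force: [0.1, -0.3, -0.8]
opening: 0.0598
finger_force: 0.0
```

Emit:
play_rows(increments=[[[1,0.1,0],0],[[1,0.1,0],0],[[1,0.1,0],0],[[1,0.1,0],0],[[1,0.1,0],0],[[1,0.1,0],0],[[1,0.1,0],0],[[1,0.1,0],0],[[1,0.1,0],0],[[1,0.1,0],0]])

```text
time: 2.6
eef_pos: [0.3492, -0.1265, 0.2609]
tool_rot: [0.751, 0.661, -0.0, -0.0]
contact_force: [0.2, 0.1, -0.7]
opening: 0.0598
finger_force: 0.0
```

Emit:
play_rows(increments=[[[1,0.1,0],0],[[1,0.1,0],0],[[1,0.1,0],0],[[1,0.1,0],0],[[1,0.1,0],0],[[1,0.1,0],0],[[1,0.1,0],0],[[1,0.1,0],0],[[1,0.1,0],0],[[1,0.1,0],0]])

```text
time: 3.43
eef_pos: [0.4056, 0.1184, 0.2609]
tool_rot: [0.75, 0.661, -0.0, -0.0]
contact_force: [0.4, -0.1, -0.0]
opening: 0.0599
finger_force: 0.0
```

Emit:
play_rows(increments=[[[1,0,0],0],[[1,0,0],0],[[1,0,0],0],[[1,0,0],0],[[1,0,0],0],[[1,0,0],0],[[1,0,0],0],[[1,0,0],0],[[0,0,0],0]])

```text
time: 4.18
eef_pos: [0.4306, 0.3187, 0.2595]
tool_rot: [0.749, 0.662, -0.001, -0.001]
contact_force: [0.5, 0.4, -1.1]
opening: 0.0601
finger_force: 0.0
```

Emit:
play_rows(increments=[[[0.38,-0.07,0],0],[[0,0,0.9],0],[[0,0,0.9],0],[[0,0,0.9],0],[[0,0,0.9],0],[[0,0,0.9],0],[[0,0,0.9],0],[[0,0,0.3],0],[[0,0,0],0]])

```text
time: 4.93
eef_pos: [0.4294, 0.3239, 0.1162]
tool_rot: [0.751, 0.661, -0.002, -0.0]
contact_force: [-0.2, -0.5, 0.1]
opening: 0.0599
finger_force: 0.0
```

```bash
python3 - <<'E'
from h import *
print(manip.get_obs()["eef_pos"])
o=[]
for n,c in(("scene",(172,242)),("top",(145,247))):
    p,d,i=cam(n); u,v=c; o.append(cv2.resize(p[v-40:v+40,u-40:u+40,::-1],(400,400),interpolation=cv2.INTER_CUBIC))
cv2.imwrite("pics/g1.png",np.hstack(o))
E
```

```text
[0.42938424 0.32393783 0.11621638]
```

View pics/g1.png

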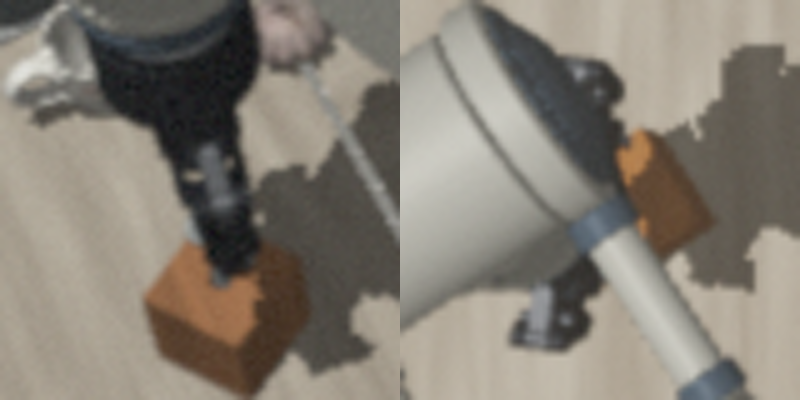

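The crop shows the pin upright in its stand between the fingers (left, about (220,280)). I'll shift 4 mm along tool x and then close.

Emit:
play_rows(increments=[[[0.18,0,-0.05],0],[[0,0,0],0]])

```text
time: 5.2
eef_pos: [0.432, 0.3307, 0.1224]
tool_rot: [0.751, 0.661, 0.002, 0.0]
contact_force: [0.1, 0.3, 0.8]
opening: 0.0604
finger_force: 0.0
```

Emit:
play_rows(increments=[[[0,0,0],0],[[0,0,0],0],[[0,0,0],0],[[0,0,0],0],[[0,0,0],0],[[0,0,0],0],[[0,0,0],0],[[0,0,0],0]], claw=8, newtons=60)

```text
time: 5.87
eef_pos: [0.4313, 0.3297, 0.1205]
tool_rot: [0.751, 0.661, 0.0, 0.0]
contact_force: [-0.3, -0.2, 3.1]
opening: 0.0137
finger_force: 58.6
```

Emit:
play_rows(increments=[[[0,0,0],0],[[0,0,0],0],[[0,0,0.2],0],[[0,0,0],0],[[0,0,0],0],[[0,0,0],0]], claw=30)

```text
time: 6.37
eef_pos: [0.4309, 0.3295, 0.1146]
tool_rot: [0.751, 0.661, -0.0, -0.0]
contact_force: [0.4, -0.1, -0.3]
opening: 0.0302
finger_force: 0.0
```

Emit:
play_rows(increments=[[[0,0,0],0],[[0,0,0],0],[[0,0,0],0],[[0,0,0],0],[[0,0,0],0],[[0,0,0],0],[[0,0,0],0],[[0,0,0],0]], claw=8)

```text
time: 7.03
eef_pos: [0.4312, 0.3296, 0.1152]
tool_rot: [0.751, 0.661, 0.0, 0.0]
contact_force: [-0.3, 0.9, 1.4]
opening: 0.0143
finger_force: 58.5
```

Emit:
play_rows(increments=[[[0,0,-0.4],0],[[0,0,-0.7],0],[[0,0,-0.8],0],[[0,0,-0.8],0],[[0,0,-0.8],0],[[0,0,-0.8],0],[[0,0,-0.8],0],[[0,0,-0.8],0],[[0,0,-0.4],0],[[0,0,0],0]])

```text
time: 7.87
eef_pos: [0.4316, 0.33, 0.2759]
tool_rot: [0.751, 0.661, 0.002, 0.0]
contact_force: [0.1, 0.8, -0.6]
opening: 0.0141
finger_force: 58.8
```

Emit:
play_rows(increments=[[[-0.5,0,0],0],[[-1,0.2,0],0],[[-1,0.2,0],0],[[-1,0.2,0],0],[[-1,0.2,0],0],[[-1,0.2,0],0],[[-1,0.2,0],0],[[-1,0.2,0],0],[[-1,0.2,0],0],[[-1,0.2,0],0]])

```text
time: 8.7
eef_pos: [0.4447, 0.0864, 0.2705]
tool_rot: [0.751, 0.661, -0.001, -0.001]
contact_force: [-0.0, -0.1, -0.9]
opening: 0.0142
finger_force: 58.8
```

Emit:
play_rows(increments=[[[-0.9,0.6,0],0],[[-0.9,0.6,0],0],[[-0.9,0.6,0],0],[[-0.5,0.6,0],0],[[-0.5,0,0],0],[[0,0,0],0],[[0,0,0],0]])

```text
time: 9.28
eef_pos: [0.4927, -0.0117, 0.2708]
tool_rot: [0.751, 0.66, -0.001, -0.001]
contact_force: [-0.3, -0.3, -1.9]
opening: 0.0143
finger_force: 58.9
```

```bash
python3 - <<'E'
from h import *
o=[]
for n in("scene","top"):
    p,d,i=cam(n); P=cloud(d,i); e=manip.get_obs()["eef_pos"]
    K=i["intrinsics"];Rm=R.from_quat(i["orientation"]).as_matrix(); c=(np.array([e[0],e[1],.17])-i["eye"])@Rm; u,v=(K@c/c[2])[:2].astype(int); print(n,u,v)
    k=(d>0)&(np.hypot(P[...,0]-e[0],P[...,1]-e[1])<.02)
    for a in (.16,.17,.18,.19,.20,.21,.22,.23):
        q=P[k&(abs(P[...,2]-a)<.005)]
        if len(q): print(n,a,len(q),(q.mean(0)-e).round(4), np.ptp(q[:,1]).round(3))
    o.append(cv2.resize(p[v-40:v+40,u-40:u+40,::-1],(400,400),interpolation=cv2.INTER_CUBIC))
print(e,manip.get_obs()["time"])
cv2.imwrite("pics/g2.png",np.hstack(o))
E
```

```text
scene 276 168
scene 0.16 3 [-0.0041 -0.0003 -0.108 ] 0.004
scene 0.17 8 [-0.0062 -0.0013 -0.1008] 0.008
scene 0.18 7 [-0.006  -0.0003 -0.0914] 0.005
scene 0.19 9 [-0.0062 -0.001  -0.081 ] 0.01
scene 0.2 11 [-0.006  -0.0014 -0.0705] 0.01
scene 0.21 9 [-0.0055 -0.     -0.0613] 0.006
scene 0.22 9 [-0.0066 -0.0007 -0.0519] 0.005
scene 0.23 10 [-0.0063 -0.0011 -0.0407] 0.009
top 279 220
[ 0.49285537 -0.01073663  0.27168534] 9.3833
```

View pics/g2.png

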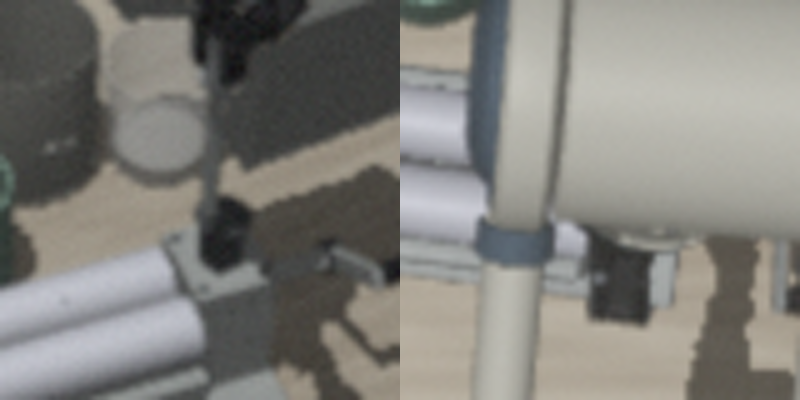

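The shank hangs vertically, with its tip about 30 mm above the bush: in the left crop the tip is at (210,205) and the bush mouth at (225,210). I'll line up over the bush and go down partway.

Emit:
play_rows(increments=[[[-0.41,0.34,0],0],[[-0.4,0.34,0],0],[[0,0,0.3],0],[[0,0,0.3],0],[[0,0,0.2],0],[[0,0,0],0],[[0,0,0],0],[[0,0,0],0]])

```text
time: 10.05
eef_pos: [0.5077, -0.0331, 0.2527]
tool_rot: [0.75, 0.661, 0.0, 0.0]
contact_force: [0.5, -1.2, -1.0]
opening: 0.0142
finger_force: 58.9
```

```bash
python3 - <<'E'
from h import *
p,d,i=cam("scene"); P=cloud(d,i); e=manip.get_obs()["eef_pos"]; k=(d>0)&(np.hypot(P[...,0]-e[0],P[...,1]-e[1])<.02)
q=P[k&(abs(P[...,2]-.18)<.03)]; print(e,(q.mean(0)-e).round(4))
o=cv2.resize(p[135:195,250:310,::-1],(480,480),interpolation=cv2.INTER_CUBIC); cv2.imwrite("pics/g3.png",o)
E
```

```text
[ 0.50776715 -0.03311797  0.25294664] [-0.006  -0.0002 -0.0731]
```

View pics/g3.png

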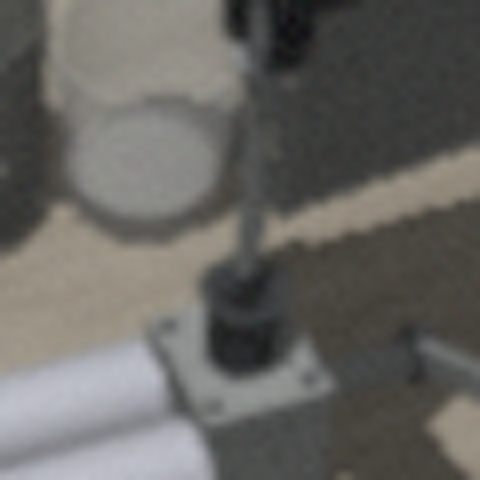

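The pin tip (247,270) is centred just above the bush mouth (243,285), so I'll lower it.

Emit:
play_rows(increments=[[[0,0,0.2],0],[[0,0,0.2],0],[[0,0,0.2],0],[[0,0,0.1],0],[[0,0,0],0]])

```text
time: 10.52
eef_pos: [0.5074, -0.0332, 0.2338]
tool_rot: [0.751, 0.661, -0.001, -0.001]
contact_force: [-0.6, -0.7, -1.6]
opening: 0.0143
finger_force: 58.9
```

Emit:
play_rows(increments=[[[0,0,0.2],0],[[0,0,0.2],0],[[0,0,0.2],0],[[0,0,0.2],0],[[0,0,0],0]])

```text
time: 10.93
eef_pos: [0.5073, -0.0332, 0.2134]
tool_rot: [0.751, 0.661, -0.001, -0.001]
contact_force: [0.5, 0.6, -1.4]
opening: 0.0139
finger_force: 58.9
```

Emit:
play_rows(increments=[[[0,0,0.2],0],[[0,0,0.2],0],[[0,0,0.2],0],[[0,0,0.1],0],[[0,0,0],0]])

```text
time: 11.35
eef_pos: [0.5074, -0.0333, 0.1965]
tool_rot: [0.751, 0.661, -0.0, -0.001]
contact_force: [-0.3, 0.7, -1.0]
opening: 0.0143
finger_force: 58.9
```

Emit:
play_rows(increments=[[[0,0,0.1],0],[[0,0,0.1],0],[[0,0,0.06],0],[[0,0,0],0]])

```text
time: 11.68
eef_pos: [0.5076, -0.0333, 0.1906]
tool_rot: [0.751, 0.661, -0.0, -0.0]
contact_force: [-0.1, -0.3, -1.5]
opening: 0.0139
finger_force: 58.9
```

Emit:
play_rows(increments=[[[0,0,0.04],0],[[0,0,0.04],0],[[0,0,0],0]])

```text
time: 11.93
eef_pos: [0.5079, -0.0333, 0.1892]
tool_rot: [0.751, 0.661, 0.0, 0.0]
contact_force: [0.5, 0.1, -0.2]
opening: 0.0141
finger_force: 59.1
```

Emit:
play_rows(increments=[[[0,0,0],0],[[0,0,0],0],[[0,0,0],0],[[0,0,0],0]], claw=45, newtons=20)

```text
time: 12.27
eef_pos: [0.5078, -0.0333, 0.1892]
tool_rot: [0.751, 0.661, 0.0, 0.0]
contact_force: [0.1, 1.0, -0.4]
opening: 0.0452
finger_force: 0.0
```

Emit:
play_rows(increments=[[[0,0,-0.4],0],[[0,0,-0.6],0],[[0,0,-0.8],0],[[0,0,-0.6],0],[[0,0,0],0]])

```text
time: 12.68
eef_pos: [0.5088, -0.0334, 0.2538]
tool_rot: [0.751, 0.661, 0.002, 0.003]
contact_force: [-0.1, -0.5, 0.5]
opening: 0.0448
finger_force: 0.0
```

Emit:
play_rows(increments=[[[-0.8,0,0],0],[[-0.9,-0.4,0],0],[[-0.9,-0.6,0],0],[[-0.9,-0.6,0],0],[[-0.77,-0.47,0.6],0],[[0,0,0.8],0],[[0,0,0.8],0],[[0,0,0.8],0],[[0,0,0.4],0],[[0,0,0],0]])

```text
time: 13.52
eef_pos: [0.4416, -0.1322, 0.1608]
tool_rot: [0.751, 0.661, -0.001, -0.002]
contact_force: [-0.7, 0.1, -0.6]
opening: 0.0452
finger_force: 0.0
```

```bash
python3 - <<'E'
from h import *
p,d,i=cam("scene"); P=cloud(d,i); print(manip.get_obs()["eef_pos"])
q=P[(d>0)&(np.hypot(P[...,0]-.506,P[...,1]+.035)<.025)&(P[...,2]>.145)]
for a in(.15,.17,.18,.19,.2,.21): 
    s=q[abs(q[:,2]-a)<.005]; print(a,len(s),s.mean(0).round(4))
print("top z",np.sort(q[:,2])[-5:])
cv2.imwrite("pics/g4.png",cv2.resize(p[130:210,250:350,::-1],(700,560),interpolation=cv2.INTER_CUBIC))
E
```

```text
[ 0.44228366 -0.1323507   0.16280961]
0.15 10 [ 0.5016 -0.0335  0.15  ]
0.17 10 [ 0.5024 -0.0335  0.1705]
0.18 5 [ 0.499  -0.0366  0.1824]
0.19 30 [ 0.5015 -0.0323  0.1878]
0.2 15 [ 0.4999 -0.0323  0.1996]
0.21 24 [ 0.5026 -0.0326  0.2113]
top z [0.21854383 0.21860074 0.21874602 0.21914135 0.21914608]
```

View pics/g4.png

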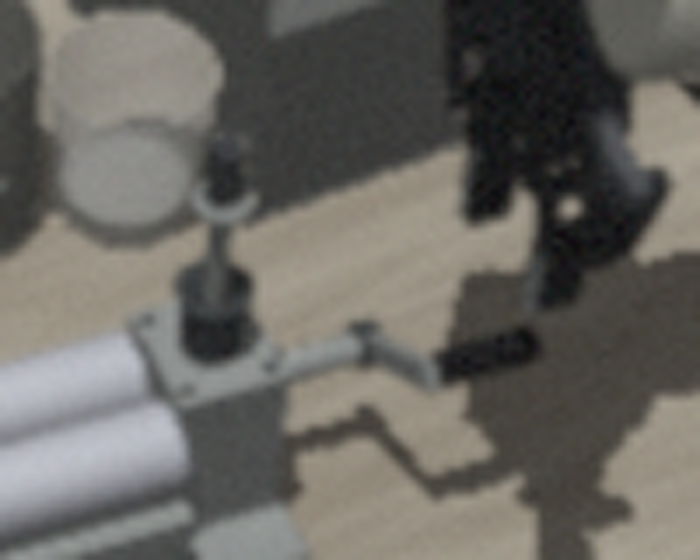

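The pin stands by itself at (220,230), with its top at about 0.218. The open fingers are above the knob, which is at (490,355). I'll descend and grip lightly.

Emit:
play_rows(increments=[[[0.12,0,0.6],0],[[0,0,0.8],0],[[0,0,0.8],0],[[0,0,0.6],0],[[0,0,0.4],0],[[0,0,0],0],[[0,0,0],0]])

```text
time: 14.15
eef_pos: [0.4437, -0.1297, 0.0849]
tool_rot: [0.75, 0.661, 0.0, 0.0]
contact_force: [0.1, -0.9, -0.5]
opening: 0.045
finger_force: 0.0
```

Emit:
play_rows(increments=[[[0,0,0],0],[[0,0,0],0],[[0,0,0],0],[[0,0,0],0],[[0,0,0],0],[[0,0,0],0],[[0,0,0],0]], claw=8, newtons=20)

```text
time: 14.73
eef_pos: [0.4434, -0.1298, 0.0842]
tool_rot: [0.751, 0.661, 0.0, 0.0]
contact_force: [0.5, -0.5, -0.1]
opening: 0.0153
finger_force: 21.0
```

Emit:
play_rows(increments=[[[0,0.07,-0.1],0],[[0,0.07,-0.1],0],[[0,0.075,-0.095],0],[[0,0.075,-0.09],0],[[0,0.085,-0.085],0],[[0,0.085,-0.085],0],[[0,0,0],0]])

```text
time: 15.32
eef_pos: [0.4553, -0.1314, 0.0983]
tool_rot: [0.751, 0.661, 0.0, 0.0]
contact_force: [1.7, -2.7, -1.4]
opening: 0.0153
finger_force: 20.9
```

Emit:
play_rows(increments=[[[0,0.07,-0.06],0],[[0,0.07,-0.06],0],[[0,0,0],0]])

```text
time: 15.57
eef_pos: [0.4585, -0.1318, 0.101]
tool_rot: [0.751, 0.661, 0.0, 0.0]
contact_force: [1.5, -4.1, -3.6]
opening: 0.015
finger_force: 20.7
```

Emit:
play_rows(increments=[[[-0.04,0.07,-0.055],0],[[-0.02,0.07,-0.055],0],[[0,0,0],0]])

```text
time: 15.82
eef_pos: [0.4619, -0.1324, 0.1034]
tool_rot: [0.75, 0.661, 0.001, -0.001]
contact_force: [4.0, 3.3, -6.1]
opening: 0.0152
finger_force: 20.6
```

Emit:
play_rows(increments=[[[0.02,0.08,-0.02],0],[[0,0.075,-0.025],0],[[0,0,0],0]])

```text
time: 16.07
eef_pos: [0.4657, -0.133, 0.1053]
tool_rot: [0.75, 0.661, 0.0, -0.0]
contact_force: [0.7, 4.2, -2.0]
opening: 0.0147
finger_force: 20.8
```

Emit:
play_rows(increments=[[[0,0.065,-0.028],0],[[0,0.065,-0.028],0],[[0,0,0],0]])

```text
time: 16.32
eef_pos: [0.469, -0.1335, 0.1068]
tool_rot: [0.75, 0.661, 0.001, -0.0]
contact_force: [-0.9, 4.8, -0.5]
opening: 0.0151
finger_force: 21.0
```

Emit:
play_rows(increments=[[[0.02,0.065,-0.028],0],[[0.02,0.065,-0.028],0],[[0,0,0],0]])

```text
time: 16.57
eef_pos: [0.4724, -0.1339, 0.1082]
tool_rot: [0.751, 0.661, -0.0, 0.001]
contact_force: [-0.2, 1.5, 0.9]
opening: 0.015
finger_force: 21.0
```

Emit:
play_rows(increments=[[[0,0.065,-0.026],0],[[0,0.065,-0.026],0],[[0,0,0],0]])

```text
time: 16.82
eef_pos: [0.4755, -0.1343, 0.1093]
tool_rot: [0.751, 0.661, -0.0, 0.001]
contact_force: [-1.6, -0.4, 2.4]
opening: 0.0152
finger_force: 21.1
```

Emit:
play_rows(increments=[[[0,0.065,-0.028],0],[[0,0.065,-0.028],0],[[0,0,0],0]])

```text
time: 17.07
eef_pos: [0.4786, -0.1347, 0.1104]
tool_rot: [0.751, 0.661, -0.0, 0.0]
contact_force: [0.1, -3.0, 1.5]
opening: 0.0153
finger_force: 21.0
```

Emit:
play_rows(increments=[[[-0.01,0.065,-0.023],0],[[-0.01,0.065,-0.023],0],[[0,0,0],0]])

```text
time: 17.32
eef_pos: [0.4817, -0.1351, 0.1112]
tool_rot: [0.751, 0.661, -0.0, -0.0]
contact_force: [-0.2, -1.5, -0.8]
opening: 0.0149
finger_force: 20.9
```

Emit:
play_rows(increments=[[[0,0.065,-0.014],0],[[0,0.065,-0.014],0],[[0,0,0],0]])

```text
time: 17.57
eef_pos: [0.4848, -0.1355, 0.1118]
tool_rot: [0.751, 0.661, -0.0, -0.0]
contact_force: [-0.7, -1.6, -1.4]
opening: 0.015
finger_force: 20.8
```

Emit:
play_rows(increments=[[[0,0.065,-0.009],0],[[0,0.065,-0.009],0],[[0,0,0],0]])

```text
time: 17.82
eef_pos: [0.4878, -0.1359, 0.1122]
tool_rot: [0.751, 0.661, -0.0, -0.0]
contact_force: [-1.8, -1.2, -3.5]
opening: 0.0149
finger_force: 20.7
```

Emit:
play_rows(increments=[[[0,0.065,0.006],0],[[0,0.065,0.004],0],[[0,0,0],0]])

```text
time: 18.07
eef_pos: [0.4909, -0.1363, 0.1123]
tool_rot: [0.751, 0.661, -0.0, -0.0]
contact_force: [-4.4, -0.2, -1.3]
opening: 0.0151
finger_force: 20.9
```

Emit:
play_rows(increments=[[[0,0.05,0],0],[[0,0,0],0]])

```text
time: 18.23
eef_pos: [0.4919, -0.1365, 0.1124]
tool_rot: [0.751, 0.661, -0.001, -0.001]
contact_force: [-5.8, -1.5, 0.1]
opening: 0.0156
finger_force: 20.9
```

Emit:
play_rows(increments=[[[0,0.05,0],0],[[0,0,0],0]])

```text
time: 18.4
eef_pos: [0.4929, -0.1366, 0.1124]
tool_rot: [0.751, 0.661, -0.001, -0.001]
contact_force: [-7.4, -0.6, 0.7]
opening: 0.015
finger_force: 21.0
```

Emit:
play_rows(increments=[[[0,0.04,0],0],[[0,0,0],0],[[0,0,0],0]])

```text
time: 18.65
eef_pos: [0.4938, -0.1367, 0.1124]
tool_rot: [0.751, 0.661, -0.001, -0.001]
contact_force: [-7.1, -0.9, 1.2]
opening: 0.0149
finger_force: 21.0
```

```bash
python3 - <<'E'
from h import *
o=manip.get_obs();print(o["eef_pos"],o["contact_force"],o["ft_torque"])
p,d,i=cam("scene"); P=cloud(d,i)
for a in(.15,.17,.19,.21):
    s=P[(d>0)&(np.hypot(P[...,0]-.506,P[...,1]+.035)<.025)&(abs(P[...,2]-a)<.006)]; print(a,len(s),s.mean(0).round(4))
cv2.imwrite("pics/g5.png",cv2.resize(p[130:210,250:350,::-1],(700,560),interpolation=cv2.INTER_CUBIC))
E
```

```text
[ 0.49376022 -0.13674184  0.11236089] [-7.05475716 -0.88719537  1.18325745] [-0.13891376  1.18137645  0.04602094]
0.15 10 [ 0.4991 -0.0335  0.149 ]
0.17 8 [ 0.4971 -0.0322  0.1684]
0.19 33 [ 0.496  -0.0316  0.1872]
0.21 24 [ 0.4933 -0.0314  0.2113]
```

View pics/g5.png

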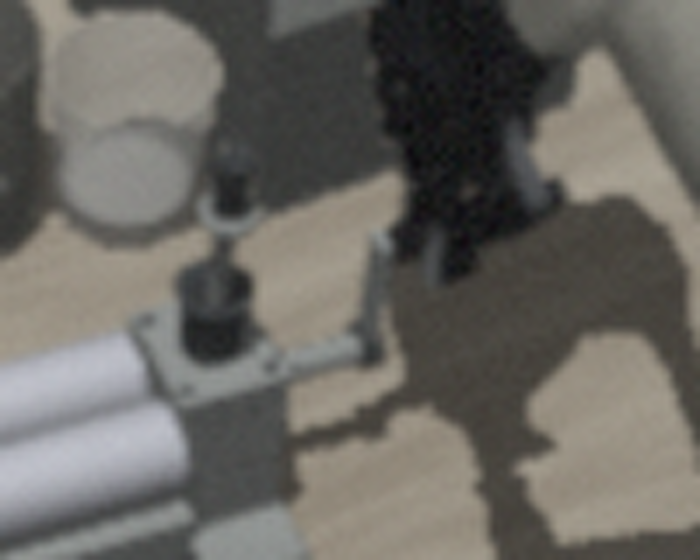

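The crank stopped near upright: knob force about 7 N, not rising on the last step, with the pin leaning slightly towards the robot (top at (230,160)). I'll ease off, let go of the knob and rise.

Emit:
play_rows(increments=[[[0,-0.05,0],0],[[0,-0.05,0],0],[[0,0,0],0]])

```text
time: 18.95
eef_pos: [0.492, -0.1365, 0.1124]
tool_rot: [0.751, 0.661, -0.0, 0.0]
contact_force: [-4.4, -1.6, -1.2]
opening: 0.0153
finger_force: 20.9
```

Emit:
play_rows(increments=[[[0,0,0],0],[[0,0,0],0],[[0,0,0],0],[[0,0,0],0]], claw=45)

```text
time: 19.28
eef_pos: [0.4928, -0.1362, 0.1127]
tool_rot: [0.75, 0.661, 0.001, 0.0]
contact_force: [0.2, -1.2, 0.8]
opening: 0.045
finger_force: 0.0
```

Emit:
play_rows(increments=[[[0,0,-0.5],0],[[0,0,-0.8],0],[[0,0,-0.9],0],[[0,0,-0.9],0],[[0,0,-0.9],0],[[0,0,-0.9],0],[[0,0,-0.7],0],[[0,0,0],0],[[0,0,0],0]])

```text
time: 20.03
eef_pos: [0.4928, -0.1365, 0.2542]
tool_rot: [0.751, 0.661, 0.001, 0.001]
contact_force: [-0.0, 0.1, 0.0]
opening: 0.045
finger_force: 0.0
```

```bash
python3 - <<'E'
from h import *
o=manip.get_obs();print(o["eef_pos"],o["time"])
r=[]
for n,(u,v) in(("scene",(300,170)),("top",(288,216))):
    p,d,i=cam(n); P=cloud(d,i)
    for a in(.15,.17,.19,.205,.215):
        s=P[(d>0)&(np.hypot(P[...,0]-.502,P[...,1]+.035)<.025)&(abs(P[...,2]-a)<.006)]
        if len(s): print(n,a,len(s),s.mean(0).round(4))
    r.append(cv2.resize(p[v-40:v+40,u-40:u+40,::-1],(400,400),interpolation=cv2.INTER_CUBIC))
cv2.imwrite("pics/g6.png",np.hstack(r))
E
```

```text
[ 0.49276251 -0.13653043  0.2542305 ] 20.0333
scene 0.15 10 [ 0.4989 -0.0329  0.1495]
scene 0.17 7 [ 0.497  -0.033   0.1688]
scene 0.19 38 [ 0.4954 -0.0319  0.1879]
scene 0.205 17 [ 0.4936 -0.0309  0.2049]
scene 0.215 29 [ 0.4955 -0.0329  0.2149]
top 0.19 35 [ 0.503  -0.0327  0.1872]
top 0.205 2 [ 0.4955 -0.0283  0.2036]
top 0.215 35 [ 0.4998 -0.0325  0.2157]
```

View pics/g6.png

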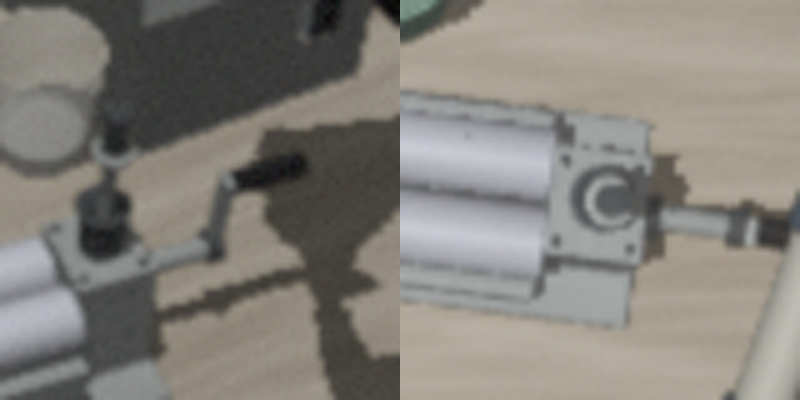

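Now the crank is upright with the knob at (270,170), and the pin in the bush leans about 6 mm at its top towards the robot. I'll grasp the grip where it leans, straighten it and press.

Emit:
play_rows(increments=[[[0.8,-0.06,0],0],[[0.9,-0.06,0],0],[[0.9,-0.06,0],0],[[0.9,0,0],0],[[0.63,0,0],0],[[0,0,0],0],[[0,0,0],0]])

```text
time: 20.72
eef_pos: [0.5004, -0.033, 0.2509]
tool_rot: [0.75, 0.661, -0.001, -0.001]
contact_force: [-0.2, -0.8, 0.4]
opening: 0.0449
finger_force: 0.0
```

Emit:
play_rows(increments=[[[0,0,0.6],0],[[0,0,0.7],0],[[0,0,0.7],0],[[0,0,0.5],0],[[0,0,0],0],[[0,0,0],0]])

```text
time: 21.22
eef_pos: [0.5003, -0.034, 0.189]
tool_rot: [0.751, 0.66, -0.001, -0.001]
contact_force: [0.6, -0.4, 0.2]
opening: 0.0454
finger_force: 0.0
```

Emit:
play_rows(increments=[[[0,0.03,-0.08],0],[[0,0,0],0],[[0,0,0],0],[[0,0,0],0],[[0,0,0],0],[[0,0,0],0],[[0,0,0],0],[[0,0,0],0]], claw=8, newtons=50)

```text
time: 21.88
eef_pos: [0.5028, -0.0337, 0.1937]
tool_rot: [0.751, 0.661, 0.002, 0.002]
contact_force: [3.5, -0.7, 6.4]
opening: 0.0147
finger_force: 49.1
```

Emit:
play_rows(increments=[[[0,0.06,0],0],[[0,0.06,0],0],[[0,0,0],0],[[0,0,0],0]])

```text
time: 22.22
eef_pos: [0.505, -0.0339, 0.1937]
tool_rot: [0.751, 0.661, 0.001, 0.001]
contact_force: [1.3, -0.9, 8.1]
opening: 0.0143
finger_force: 48.5
```

Emit:
play_rows(increments=[[[0,0.05,0],0],[[0,0.05,0],0],[[0,0,0],0],[[0,0,0],0]])

```text
time: 22.55
eef_pos: [0.5067, -0.0341, 0.1937]
tool_rot: [0.751, 0.661, 0.0, 0.0]
contact_force: [-2.2, -1.1, 9.0]
opening: 0.014
finger_force: 48.4
```

Emit:
play_rows(increments=[[[0,0,0.1],0],[[0,0,0.1],0],[[0,0,0],0],[[0,0,0],0]])

```text
time: 22.88
eef_pos: [0.5065, -0.0341, 0.188]
tool_rot: [0.751, 0.661, -0.0, 0.0]
contact_force: [-1.5, -0.8, 6.0]
opening: 0.0142
finger_force: 48.4
```

Emit:
play_rows(increments=[[[0,0,0.1],0],[[0,0,0.1],0],[[0,0,0.1],0],[[0,0,0],0]])

```text
time: 23.22
eef_pos: [0.5066, -0.0341, 0.1801]
tool_rot: [0.751, 0.661, -0.0, -0.0]
contact_force: [-1.0, 0.3, 4.3]
opening: 0.0143
finger_force: 48.5
```

Emit:
play_rows(increments=[[[0,0,0.1],0],[[0,0,0.1],0],[[0,0,0.1],0],[[0,0,0.1],0],[[0,0,0],0]])

```text
time: 23.63
eef_pos: [0.5064, -0.0341, 0.1704]
tool_rot: [0.751, 0.661, -0.0, -0.0]
contact_force: [-1.6, -0.4, 4.5]
opening: 0.014
finger_force: 48.7
```

Emit:
play_rows(increments=[[[0,0,0.15],0],[[0,0,0.15],0],[[0,0,0.15],0],[[0,0,0.15],0],[[0,0,0],0],[[0,0,0],0]])

```text
time: 24.13
eef_pos: [0.5063, -0.0341, 0.1543]
tool_rot: [0.751, 0.661, -0.001, -0.001]
contact_force: [-2.0, 0.0, 3.1]
opening: 0.0138
finger_force: 48.5
```

Emit:
play_rows(increments=[[[0,0,0.1],0],[[0,0,0.1],0],[[0,0,0.1],0],[[0,0,0],0],[[0,0,0],0]])

```text
time: 24.55
eef_pos: [0.5066, -0.0342, 0.1469]
tool_rot: [0.751, 0.661, -0.0, -0.0]
contact_force: [-1.7, -1.1, 3.2]
opening: 0.0142
finger_force: 48.5
```

Emit:
play_rows(increments=[[[0,0,0.06],0],[[0,0,0.06],0],[[0,0,0.04],0],[[0,0,0],0],[[0,0,0],0]])

```text
time: 24.97
eef_pos: [0.5076, -0.0343, 0.1455]
tool_rot: [0.751, 0.661, 0.001, 0.001]
contact_force: [-4.1, -0.4, 12.7]
opening: 0.0143
finger_force: 50.7
```

Emit:
play_rows(increments=[[[0,0,0.06],0],[[0,0,0.06],0],[[0,0,0],0],[[0,0,0],0]])

```text
time: 25.3
eef_pos: [0.5077, -0.0343, 0.1453]
tool_rot: [0.75, 0.661, 0.002, 0.002]
contact_force: [-9.7, 0.7, 24.3]
opening: 0.0141
finger_force: 51.9
```

Firm stop. Now I'll release, retreat upwards and check.

Emit:
play_rows(increments=[[[0,0,-0.08],0],[[0,0,0],0],[[0,0,0],0]])

```text
time: 25.55
eef_pos: [0.5077, -0.0343, 0.1454]
tool_rot: [0.751, 0.661, 0.001, 0.002]
contact_force: [-5.4, 1.3, 17.1]
opening: 0.0141
finger_force: 51.1
```

Emit:
play_rows(increments=[[[0,0,0],0],[[0,0,0],0],[[0,0,0],0],[[0,0,0],0]], claw=45)

```text
time: 25.88
eef_pos: [0.5067, -0.0342, 0.1408]
tool_rot: [0.751, 0.661, -0.0, -0.001]
contact_force: [-0.7, 0.5, -0.1]
opening: 0.0454
finger_force: 0.0
```

Emit:
play_rows(increments=[[[0,0,-0.4],0],[[0,0,-0.8],0],[[0,0,-0.9],0],[[0,0,-0.9],0],[[0,-0.6,-0.6],0],[[0,-1,0],0],[[0,-1,0],0],[[0,-1,0],0],[[0,-0.5,0],0],[[0,0,0],0]])

```text
time: 26.72
eef_pos: [0.4039, -0.021, 0.2332]
tool_rot: [0.75, 0.661, 0.001, 0.001]
contact_force: [0.2, -0.5, -0.6]
opening: 0.0451
finger_force: 0.0
```

```bash
python3 - <<'E'
from h import *
r=[]
for n,(u,v) in(("scene",(300,170)),("top",(288,216))):
    p,d,i=cam(n); P=cloud(d,i); k=(d>0)&(np.hypot(P[...,0]-.506,P[...,1]+.035)<.016)&(P[...,2]<.2)
    q=P[k]; t=q[q[:,2]>.13]; print(n,"top z",np.percentile(t[:,2],[50,90,98]).round(4), t[t[:,2]>.163].mean(0).round(4))
    r.append(cv2.resize(p[v-40:v+40,u-40:u+40,::-1],(400,400),interpolation=cv2.INTER_CUBIC))
cv2.imwrite("pics/g7.png",np.hstack(r)); print(manip.get_obs()["eef_pos"])
E
```

```text
scene top z [0.1427 0.1686 0.1703] [ 0.503  -0.0341  0.168 ]
top top z [0.1384 0.1696 0.1731] [ 0.5065 -0.0335  0.1689]
[ 0.40560439 -0.02127256  0.2324962 ]
```

View pics/g7.png

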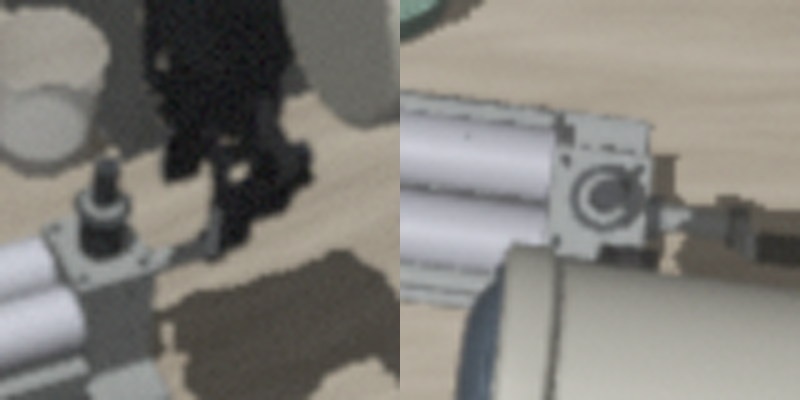

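The flange sits on the bush at (103,210) and the pin top is at 0.169 as expected. The arm is clear, so I'll hand in.

```bash
python3 -c "
from workcell import manip
print(manip.close_job())"
```

```text
the job is handed in; nothing more can be done
None
```

The pin is fully home through the shaft with its flange on the bush (top measured at 169 mm, as it should be), after the crank came to a gentle stop near upright at about 7 N; the gripper is clear and the job was handed in after about 27 s.

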